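# Roll a keyed spindle one full turn on the surface plate

## Task

Check the keyed spindle for straightness on the iron surface plate: with the fingertips on top of it, roll it slowly through one full turn along the plate towards the V-block, so that its keyway goes underneath and comes back to the top, and leave it lying still there, square across the plate as it was. Touch it only from above, gently: do not pick it up or reach the fingers down beside it, and leave the other things undisturbed.

Things in the scene. Friction and masses are not known exactly. Their poses are not given: they have to be found in the camera images.
- spindle: ground steel spindle, under 1 kg: body 36 mm diameter x 96 mm with a keyway (slot 8 wide, 4 deep, 74 mm long); thinner journals at its ends (25 x 22 mm at +x, 20 x 26 mm at -x). Origin on its axis at mid-body, 18 mm above the plate. x runs along it; z points out through the keyway, straight up at the start. Pressed lightly on top it rolls without slip; let go, it stops within a few mm.
- plate: cast-iron surface plate fixed on the bench, 300 (its x) x 450 mm (its y), flat face 60 mm above the bench, handles on its short ends. Origin under its middle at bench height, z up. The spindle lies across it, along its x within 6 degrees, near one short end, and is to roll along its y towards the other; one full turn carries it 113 mm, the fingers on top twice as far.
- vblock: grey steel V-block standing on the plate near its other short end, 75 (x) x 55 (y) x 45 mm high. Origin at the centre of its underside. Leave it.
- square: small engineer's square lying flat on the plate near its far long edge, about 92 x 50 mm, 14 mm thick. Origin under the middle of its thick stock. Leave it.
- key: square steel key, 40 x 8 x 7 mm, lying on the plate near its near long edge. Origin at the centre of its underside. Leave it.
- stone: spare grinding wheel lying flat on the bench right of the plate, 150 mm diameter, 20 mm thick. Origin at the centre of its underside. Leave it.
- stub: plain round steel stub standing on end on the bench left of the plate, 28 mm diameter, 60 mm tall. Origin at the centre of its underside. Leave it.
- file: hand file with a wooden handle lying on the bench right of the plate, 305 mm long, 29 mm thick. Origin under the front of the handle. Leave it.
- oiler: small oil can with a thin spout standing on the bench left of the plate, 64 mm diameter, 155 mm tall. Origin at the centre of its underside. Leave it.
Mind the look-alikes: they are no part of the job. Several things have the shape of the spindle; the one meant has the colours described above.

How it is judged (in metres and radians):
On the way:
1. the spindle has rolled half-way round: its keyway is underneath, and it has travelled about half its way (angle between spindle's own z axis and vertical above 2.5 rad and distance of spindle from where it was at the start of the episode between 0.035 and 0.08 m), for 0.02 s.
At the end, for the whole second after the job is handed in: The spindle lies still on the plate, 98 to 128 mm from where it started (one full turn is 113 mm) on the V-block's side, its keyway facing up within 23 degrees and its axis within 17 degrees of the plate's x axis (angle between spindle's own z axis and vertical below 0.4 rad and distance of spindle from where it was at the start of the episode between 0.098 and 0.128 m and horizontal distance between spindle and vblock below 0.25 m and angle between the x axis of spindle and the x axis of plate, either way round below 0.3 rad and z of spindle in the frame of plate between 0.075 and 0.081 m and linear speed of spindle below 0.01 m/s and angular speed of spindle below 0.3 rad/s); the robot touches nothing.
It fails at once if the spindle is lifted, or falls off the plate (z of spindle in the frame of plate above 0.085 m or z of spindle in the frame of plate below 0.07 m).
It fails at once if the fingers reach down beside the spindle (tips more than about 13 mm below its top) (z of the grasp point in the frame of plate below 0.102 m and horizontal distance between the grasp point and spindle below 0.09 m).
It fails at once if the spindle is flung instead of rolled slowly (faster than 0.25 m/s) (linear speed of spindle above 0.25 m/s).
It fails at once if the fingers press hard on the spindle (over 70 N) (contact force between the fingers and spindle above 70 N).
It fails at once if one of the other things is moved by more than 12 mm or knocked over (distance of any of vblock, square, key, stone, stub, file, oiler from where it was at the start of the episode above 0.012 m or angle between any of stub, oiler's own z axis and vertical above 0.5 rad).
It also fails if it takes over 54 s, if anything falls off the work surface, if the arm or the gripper's body presses on something with over 40 N, if the wrist force passes 120 N, or if a joint passes its speed limit or range.

## Robot

A 6-joint arm with a two-finger parallel gripper is mounted at the origin on the work surface. World frame = base frame: x ahead of the robot, y to its left, z up, the work surface at z = 0. Lengths are in mm, angles in rad, forces in N, time in s.
With the tool pointing down it reaches from about 350 to 975 mm from the base axis. Payload 7.1 kg.
Tool frame: the origin (TCP) lies on the front face of the gripper's body, between the roots of the fingers; the fingertips stand 80 mm ahead of it and the grasp point (between the pads) lies 61 mm ahead of it (env.tips_ahead is the distance from the TCP to the fingertips, in mm); z points along the fingers, y is the line along which they close (so a half turn about z gives the same grasp; the last joint's range is limited). The gripper opens to 88 mm and grips with 3 to 60 N. Pads are 20 mm wide; open, the fingers measure 115 mm over their backs; the gripper's body (75 mm by 178 mm) begins 61 mm behind the grasp point.
Start: joints at [-1.313, 0.423, 1.63, -0, 1.089, -0.019], TCP at [170.818, -601.188, 302.675] pointing down, gripper open.
Joint ranges: [-3, 3], [-0.9, 2.11], [0.09, 2.58], [-1.31, 4.45], [0.11, 2.69], [-2.54, 2.54]. Speed limits (rad/s): [2.39, 2.39, 3.01, 3.14, 3.14, 3.14].

## Interface

Orientations are given as a unit quaternion [x, y, z, w].
In Python, from station import env, set_gripper, viewer, workorder gives the robot as it stands. Calls block until the motion is done:
- env.reach(position, orientation): joint-space move of the TCP to a pose.
- env.move_l(position, rot=None, rate=150, f_stop=None): straight line of the TCP; rot=None keeps the orientation; rate is the mean speed in mm/s. With f_stop (N) it stops when the force on the tool has changed by that much, and returns True; else False.
- env.move_joints(angles): joint-space move.
- set_gripper(opening): finger opening in mm; the grip force is fixed at half the most; returns when the fingers have stopped.
- env.hold(seconds).
- env.ik(position, orientation): joint angles nearest the present ones, or None.
- env.read_state(): the state.
- viewer.camera(name): name is "side" or "top" or "wrist"; returns the picture (480x640x3 uint8, blue, green, red); there is no depth.
- viewer.camera_params(name): a dict with "fx", "fy", "cx", "cy" (pixels), "pose" (4x4, takes a point from camera to world coordinates); the wrist camera has in their place "tool_from_camera" (4x4, takes a point from camera to tool coordinates, whose origin is the TCP and whose axes are the flange's). Camera axes: x right, y up, looking along -z (the intrinsics and any distortion apply to the point x, -y, -z); pixel columns grow to the right and rows downward; lengths in mm; the calibration is good to about 2 mm. A picture is of the moment at which its call begins: read the wrist's pose just before it. camera_params takes no time and is no camera call.
A pose or a line that the arm cannot do raises env.IKError and nothing moves.
- workorder.sign_off(): hands the job in; it is judged then, once.
The state is a dict: "time_s": time; "qpos": joint angles; "dq": joint speeds; "tau": joint torques, N m; "tool_pos": TCP position; "orientation": TCP orientation; "force": force on the tool from outside, world axes, zero at the start; "wrist_torque": the same for the moment, N m; "width": finger opening in mm; "grip_force": force on a finger pad.
Only numpy, scipy, OpenCV 4.12 (cv2) and the standard library are available. Lean on these libraries where they do the work, as an engineer would, in place of code of your own. Each camera call takes 0.05 s, during which the arm holds its last target. There are 200 camera calls.

## Working session

There is one attempt and no reset: what is moved stays moved. The work goes in short steps, each a Python script; the robot and the scene stay as the last script left them, time stands still between calls to the robot, and variables do not carry over. Pictures are saved under pics/ and viewed, at most 10 in all, crops included, and the job is handed in when it is done.

```bash
ls; mkdir -p pics
python3 - <<'E'
from station import env, viewer
import cv2
for n in("top","side"):
    cv2.imwrite(f"pics/{n}0.png",viewer.camera(n)); p=viewer.camera_params(n); print(n,p)
print(env.read_state())
E
```

```text
pics
top {'fx': 458.2100404589577, 'fy': 458.2100404589577, 'cx': 312.93940426204085, 'cy': 232.38253915219877, 'pose': array([[-2.39632746e-02,  9.91387911e-01, -1.28746925e-01,
         3.40003316e+02],
       [-9.99670051e-01, -2.49542154e-02, -6.08899636e-03,
        -1.31338249e+02],
       [-9.24933587e-03,  1.28558533e-01,  9.91658789e-01,
         1.41452255e+03],
       [ 0.00000000e+00,  0.00000000e+00,  0.00000000e+00,
         1.00000000e+00]])}
side {'fx': 520.3301150372115, 'fy': 520.3301150372115, 'cx': 316.3000370993809, 'cy': 237.78624976509195, 'pose': array([[-9.87282968e-01,  1.27772827e-01, -9.45856523e-02,
         3.74538165e+02],
       [-1.58636339e-01, -7.53152134e-01,  6.38432750e-01,
         8.35903271e+02],
       [ 1.03369715e-02,  6.45318502e-01,  7.63843687e-01,
         1.22234865e+03],
       [ 0.00000000e+00,  0.00000000e+00,  0.00000000e+00,
         1.00000000e+00]])}
{'time_s': 0.1, 'qpos': array([-1.31301676e+00,  4.23760486e-01,  1.63060864e+00,  7.86098664e-06,
        1.08859121e+00, -1.90197250e-02]), 'dq': array([-4.99038650e-04, -2.78216185e-03, -2.95782336e-03,  4.98938991e-05,
       -1.06436302e-03,  5.16152156e-04]), 'tau': array([-5.43528331e-04, -5.45617890e+01, -2.74324054e+01,  6.45559095e-02,
        1.87566160e-02, -3.04104935e-05]), 'tool_pos': array([ 170.71356332, -600.82708673,  301.98375055]), 'orientation': array([ 9.90438067e-01,  1.37956398e-01, -7.79863581e-05, -6.79384628e-04]), 'force': array([-1.05654045, -0.46602873, -0.30192732]), 'wrist_torque': array([ 0.01030616,  0.04395417, -0.02418573]), 'grip_force': 0.0, 'width': 87.793720740119}
```

View pics/top0.png

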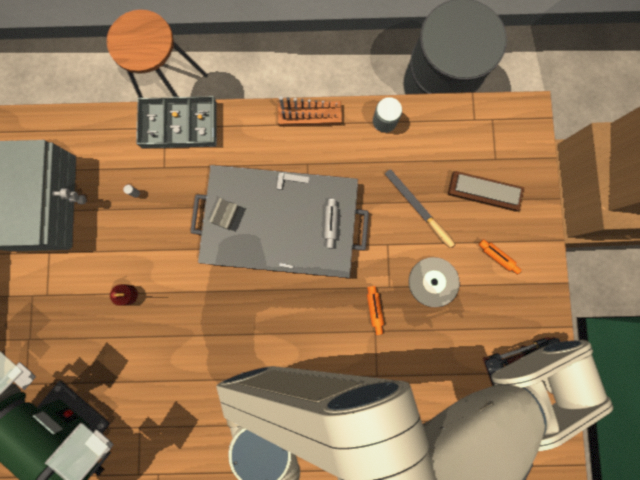

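View pics/side0.png

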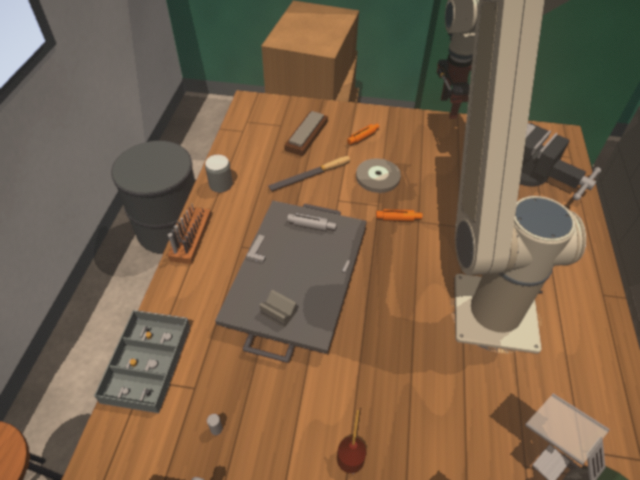

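The top view shows the plate with corners near (210,166), (358,180), (351,277) and (200,263). The spindle is at about (331,222) and the V-block at (226,214), so the roll is toward image-left, world +y. The side view agrees, with the spindle at (312,221) and the V-block at (278,307). The orange look-alikes are off the plate.

```bash
cat > h.py <<'E'
import numpy as np, cv2
from scipy.spatial.transform import Rotation as R
def ray(P,T,u,v,z):
    d=T[:3,:3]@np.array([(u-P["cx"])/P["fx"],-(v-P["cy"])/P["fy"],-1.]); o=T[:3,3]
    return o+d*(z-o[2])/d[2]
def rect(mask):
    c=max(cv2.findContours(mask,cv2.RETR_EXTERNAL,cv2.CHAIN_APPROX_NONE)[0],key=cv2.contourArea)
    return c,cv2.minAreaRect(c)
E
python3 - <<'E'
from h import *
from station import viewer
for n,box,zz in(("top",(315,190,350,255),(80,)),("side",(280,205,345,235),(80,))):
    im=cv2.imread(f"pics/{n}0.png"); P=viewer.camera_params(n); g=cv2.cvtColor(im,cv2.COLOR_BGR2GRAY)
    x0,y0,x1,y1=box; m=np.zeros_like(g); m[y0:y1,x0:x1]=(g[y0:y1,x0:x1]>125)*255
    c,r=rect(m); b=cv2.boxPoints(r)
    print(n,r,[ray(P,P["pose"],*p,80).round(0) for p in b])
    e=[]
    for k in range(4):
        if np.linalg.norm(b[k]-b[k-1])<20: e.append((b[k]+b[k-1])/2)
    q=[ray(P,P["pose"],*p,80) for p in e]; print("ends",np.round(q,1),np.linalg.norm(q[0]-q[1]),"mid",(q[0]+q[1])/2)
im=cv2.imread("pics/top0.png"); P=viewer.camera_params("top")
hsv=cv2.cvtColor(im,cv2.COLOR_BGR2HSV); m=np.zeros(im.shape[:2],np.uint8); s=np.s_[150:290,185:380]
m[s]=((hsv[s][...,1]<60))*255; m=cv2.morphologyEx(m,cv2.MORPH_OPEN,np.ones((19,19)))
c,r=rect(m); print("plate",r); pc=[ray(P,P["pose"],*p,60) for p in cv2.boxPoints(r)]; print(np.round(pc,1),np.mean(pc,0))
v=ray(P,P["pose"],226,212,105); print("v",v)
E
```

```text
top ((331.9999694824219, 221.99998474121094), (63.99999237060547, 33.99999237060547), 90.0) [array([ 640., -132.,   80.]), array([ 637., -233.,   80.]), array([ 447., -227.,   80.]), array([ 450., -128.,   80.])]Traceback (most recent call last):
  File "<stdin>", line 11, in <module>
IndexError: list index out of range
```

Run:
```python
from h import *
from station import viewer
for n,box in(("top",(317,192,348,253)),("side",(283,208,342,234))):
    im=cv2.imread(f"pics/{n}0.png"); P=viewer.camera_params(n); g=cv2.cvtColor(im,cv2.COLOR_BGR2GRAY)
    x0,y0,x1,y1=box; t,w=cv2.threshold(g[y0:y1,x0:x1].copy(),0,255,cv2.THRESH_OTSU)
    m=np.zeros_like(g); m[y0:y1,x0:x1]=w
    c,r=rect(m); b=cv2.boxPoints(r); print(n,t,r)
    e=[(b[k]+b[k-1])/2 for k in range(4) if np.linalg.norm(b[k]-b[k-1])<min(r[1])+1]
    q=[ray(P,P["pose"],*p,82) for p in e]; print("ends",np.round(q,1),np.linalg.norm(q[0]-q[1]),"mid",(q[0]+q[1])/2)
im=cv2.imread("pics/top0.png"); P=viewer.camera_params("top")
hsv=cv2.cvtColor(im,cv2.COLOR_BGR2HSV); m=np.zeros(im.shape[:2],np.uint8); s=np.s_[150:290,185:380]
m[s]=((hsv[s][...,1]<60))*255; m=cv2.morphologyEx(m,cv2.MORPH_OPEN,np.ones((19,19)))
c,r=rect(m); print("plate",r); pc=[ray(P,P["pose"],*p,60) for p in cv2.boxPoints(r)]; print(np.round(pc,1),np.mean(pc,0))
print("v",ray(P,P["pose"],226,212,105))
```

```text
top 151.0 ((329.80047607421875, 222.4900360107422), (9.238459587097168, 49.13861846923828), 2.8624050617218018)
ends [[ 468.8 -167.8   82. ]
 [ 614.4 -179.2   82. ]] 146.10213713737426 mid [ 541.57900966 -173.45295831   82.        ]
side 124.0 ((311.037841796875, 220.64694213867188), (48.792171478271484, 9.161849021911621), 6.115502834320068)
ends [[ 614.1 -178.2   82. ]
 [ 469.6 -181.8   82. ]] 144.58058078309983 mid [ 541.82704853 -179.98442187   82.        ]
plate ((278.74737548828125, 220.77713012695312), (151.03321838378906, 98.73885345458984), 5.47736930847168)
[[ 433.8  217.    60. ]
 [ 732.6  190.7   60. ]
 [ 675.6 -265.1   60. ]
 [ 380.5 -226.5   60. ]] [555.60734172 -20.97474889  60.        ]
v [576.0369526 127.6607481 105.       ]
```

Both views give a spindle about 145 mm long (144 expected), centred near (542,-176) with yaw about -4.5°. I'll move above it and check with the wrist camera.

Run:
```python
from h import *
from station import env, viewer, set_gripper
P=viewer.camera_params("wrist"); print(P)
best=None
for a in(85.5,-94.5):
    q=R.from_euler("z",a,degrees=True)*R.from_euler("x",180,degrees=True)
    j=env.ik([542,-176,300],q.as_quat()); print(a,j)
    if j is not None and (best is None or abs(j[5])<best[0]): best=(abs(j[5]),q.as_quat())
q=best[1]; np.save("q.npy",q)
env.reach([542,-176,300],q); set_gripper(44)
s=env.read_state(); im=viewer.camera("wrist"); cv2.imwrite("pics/w1.png",im)
np.savez("w1.npz",p=s["tool_pos"],q=s["orientation"]); print(s)
```

```text
{'fx': 363.68659674397145, 'fy': 363.68659674397145, 'cx': 316.1847553055136, 'cy': 240.28621796272438, 'tool_from_camera': array([[ 5.92237925e-05,  9.70235081e-01,  2.42164992e-01,
         6.53494132e+01],
       [ 9.99999716e-01,  1.24365956e-04, -7.42832344e-04,
         5.45912019e-01],
       [-7.50839081e-04,  2.42164968e-01, -9.70234799e-01,
        -8.26460427e+01],
       [ 0.00000000e+00,  0.00000000e+00,  0.00000000e+00,
         1.00000000e+00]])}
85.5 [-0.33486542  0.34595578  1.75614046  0.          1.0394964  -0.2563256 ]
-94.5 None
{'time_s': 2.9583, 'qpos': array([-3.34776522e-01,  3.45929949e-01,  1.75614929e+00, -6.79713806e-06,
        1.03947674e+00, -2.56285152e-01]), 'dq': array([ 6.77143459e-04,  4.81746949e-05, -9.27767905e-04, -2.02350778e-04,
       -4.89490877e-04,  8.10757131e-04]), 'tau': array([-1.03020933e-02, -4.86917531e+01, -2.63521600e+01,  5.72705304e-02,
        3.31770466e-02,  3.35893276e-05]), 'tool_pos': array([ 542.01525039, -175.95310532,  300.01137606]), 'orientation': array([7.34304897e-01, 6.78819797e-01, 6.04290197e-06, 1.75603498e-05]), 'force': array([0.81271421, 0.20398721, 0.35627762]), 'wrist_torque': array([-0.07494523, -0.1122294 ,  0.01539358]), 'grip_force': 0.0, 'width': 43.951165984922476}
```

View pics/w1.png

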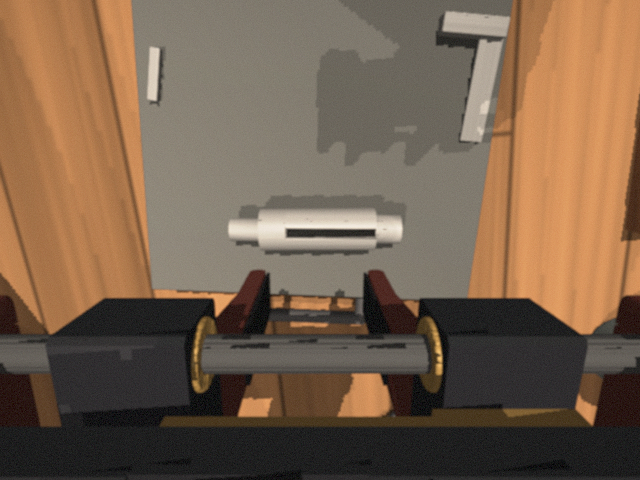

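The wrist view shows the spindle body at columns 259–377 and rows 208–250, with the keyway on top at row 233. It lies parallel to the tool y axis, and image-up is the rolling direction.

```bash
cat >> h.py <<'E'
def wT(P,p,q):
    T=np.eye(4); T[:3,:3]=R.from_quat(q).as_matrix(); T[:3,3]=p; return T@P["tool_from_camera"]
def locate(im,P,T,box):
    "body centre (mean of its silhouette tangents at axis height), keyway line, axis yaw"
    x0,y0,x1,y1=box; g=cv2.cvtColor(im,cv2.COLOR_BGR2GRAY)[y0:y1,x0:x1].copy()
    w=((g>165)*255).astype(np.uint8); w=cv2.morphologyEx(w,cv2.MORPH_CLOSE,np.ones((13,3)))
    ys,xs=np.nonzero(w); cols=[c for c in range(w.shape[1]) if (w[:,c]>0).sum()>32]
    up=[np.nonzero(w[:,c])[0].min() for c in cols]; dn=[np.nonzero(w[:,c])[0].max() for c in cols]
    L,Rr=min(cols)+x0,max(cols)+x0+1; fu=np.polyfit(cols,up,1); fd=np.polyfit(cols,dn,1)
    pt=lambda f,c,z,o=0: ray(P,T,c,np.polyval(f,c-x0)+y0+o,z)
    a=(pt(fu,L,78)+pt(fd,L,78,1))/2; b=(pt(fu,Rr,78)+pt(fd,Rr,78,1))/2
    m=(L+Rr)/2; dia=np.linalg.norm(pt(fu,m,78)-pt(fd,m,78,1))
    k=[(c+x0,r+y0) for c in cols for r in range(w.shape[0]) if g[r,c]<90 and up[cols.index(c)]+3<r<dn[cols.index(c)]-3]
    print("cols",L,Rr,"rows",np.polyval(fu,m-x0)+y0,np.polyval(fd,m-x0)+y0,"len",np.linalg.norm(a-b),"dia",dia,"yaw",np.degrees(np.arctan2(*(b-a)[1::-1])))
    print("centre",(a+b)/2)
    if k: km=np.mean(k,0); print("key",km,len(k),ray(P,T,*km,95))
    return (a+b)/2
E
python3 - <<'E'
from h import *
from station import viewer
P=viewer.camera_params("wrist"); d=np.load("w1.npz"); im=cv2.imread("pics/w1.png")
locate(im,P,wT(P,d["p"],d["q"]),(222,198,410,262))
E
```

```text
cols 266 375 rows 212.0 244.0 len 93.38233730146891 dia 28.91006757268105 yaw -4.498338762719266
centre [ 545.55690083 -177.17954408   78.        ]
key [329.62258065 232.91774194] 620 [ 552.74393925 -177.57003171   95.        ]
```

```bash
cat >> h.py <<'E'
D=np.array([np.sin(np.radians(4.5)),np.cos(np.radians(4.5)),0]); C0=np.array([545.3,-176.8,0])
E
python3 - <<'E'
from h import *
from station import env, viewer
q=np.load("q.npy"); p=C0-7*D
env.move_l([p[0],p[1],186],q,rate=120)
print(env.read_state()["force"])
hit=env.move_l([p[0],p[1],170],rate=12,f_stop=8); s=env.read_state(); print(hit,s["tool_pos"],s["force"],s["time_s"])
env.hold(.2); s=env.read_state(); print(s["tool_pos"],s["force"])
if hit:
    z=s["tool_pos"][2]
    for k in (1,2):
        t=p+14*k*D; env.move_l([t[0],t[1],z],rate=30); s=env.read_state(); print(s["tool_pos"],s["force"],s["time_s"])
s=env.read_state(); cv2.imwrite("pics/w2.png",viewer.camera("wrist"))
np.savez("w2.npz",p=s["tool_pos"],q=s["orientation"])
E
```

```text
[0.50004129 0.26843785 0.1262183 ]
True [ 544.77667294 -183.84251997  176.07509781] [-1.06949428 -0.07871884  6.641773  ] 4.9667
[ 544.75016605 -183.81695984  176.10484019] [-0.18924029 -0.68132763  5.93940911]
[ 545.88705464 -169.68681246  176.16315777] [-2.19182476 -0.08159948  4.94718658] 5.7833
[ 546.9389737  -155.37805425  176.14560053] [-1.25452009 -0.42415615  4.57561563] 6.4
```

View pics/w2.png

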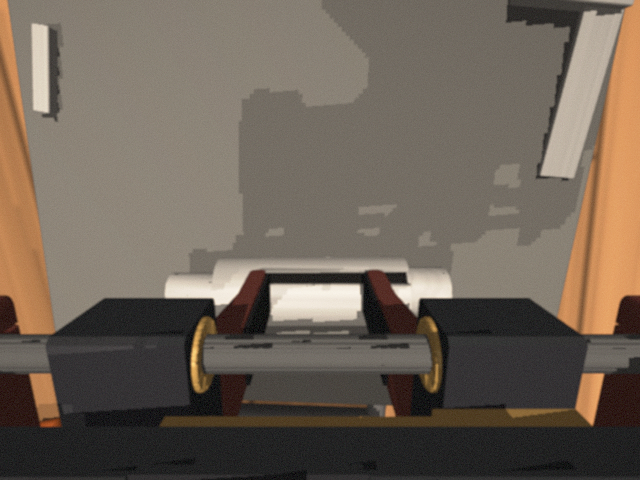

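The spindle rolled and the keyway is now toward the front edge, near row 278. The body's front edge is at row 258. I'll track position from that front tangent and chain more strokes.

```bash
cat >> h.py <<'E'
def front(im,P,T):
    "travel of the axis from its front tangent left and right of the fingers"
    g=cv2.cvtColor(im,cv2.COLOR_BGR2GRAY).astype(int); o=[]
    for cs in (range(224,246,3),range(386,402,3)):
        r=[]
        for c in cs:
            k=[i for i in range(200,300) if g[i:i+4,c].min()>145]
            if k: r.append(k[0])
        if not r: o.append(np.nan); continue
        h=ray(P,T,np.mean(cs),np.median(r),78); d=h-T[:3,3]
        d=np.array([d@D,d[2]]); d/=np.linalg.norm(d)
        o.append((h-C0)@D-18/abs(d[1]))
    return o
def look(name=None):
    from station import env, viewer
    P=viewer.camera_params("wrist"); s=env.read_state(); im=viewer.camera("wrist")
    if name: cv2.imwrite(name,im)
    return front(im,P,wT(P,s["tool_pos"],s["orientation"]))
def stroke(s0,length=14):
    "spindle at travel s0: roll it on by length, lift, return measured travel"
    from station import env
    q=np.load("q.npy"); at=lambda u,z: [*(C0+u*D)[:2],z]; a=s0-length/2
    env.move_l(at(a,183),q,rate=80)
    if not env.move_l(at(a,173),rate=12,f_stop=8): raise SystemExit("no contact")
    env.hold(.1); z=env.read_state()["tool_pos"][2]
    z=min(z,176.2)-.1; env.move_l(at(a+2*length,z),rate=35); s=env.read_state()
    env.move_l(at(a+2*length,183),rate=30); m=look()
    print("pred",s0+length,"seen",np.round(m,1),"z",z.round(2),"F",s["force"].round(1),"t",round(s["time_s"],1)); return m
E
python3 - <<'E'
from h import *
from station import viewer, env
P=viewer.camera_params("wrist"); d=np.load("w2.npz")
print(front(cv2.imread("pics/w2.png"),P,wT(P,d["p"],d["q"])))
p=env.read_state()["tool_pos"]; env.move_l([p[0],p[1],183],rate=30); print(look("pics/w3.png"))
stroke(14.2);
E
```

```text
[np.float64(10.816915694477178), np.float64(11.422916351439127)]
[np.float64(10.964495635217595), np.float64(11.562353416725479)]
pred 28.2 seen [25.  24.7] z 175.98 F [-1.7  0.1  5.1] t 8.9
```

Run:
```python
from h import *
from station import viewer, env
m=[25,24.7]
for i in range(2): m=stroke(np.mean(m)+1.5)
p=env.read_state()["tool_pos"]; t=p-25*D; env.move_l([t[0],t[1],240],rate=120); s=env.read_state(); im=viewer.camera("wrist"); cv2.imwrite("pics/w4.png",im)
P=viewer.camera_params("wrist");np.savez("w4.npz",p=s["tool_pos"],q=s["orientation"])
print(s["time_s"],front(im,P,wT(P,s["tool_pos"],s["orientation"])))
```

```text
pred 40.35 seen [39.7 39.7] z 175.86 F [-1.4 -0.2  5.7] t 11.3
pred 55.17277305228898 seen [53.4 54. ] z 175.93 F [-1.   0.   6.3] t 13.8
14.8583 [np.float64(46.58264665479929), np.float64(49.331789276916005)]
```

View pics/w4.png

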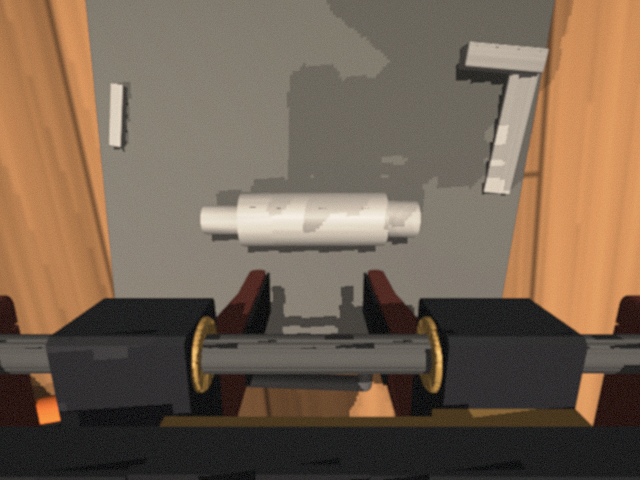

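Keyway is out of sight and the body lies square at rows 193–247. I'll get its position from both tangents.

Run:
```python
from h import *
from station import viewer
P=viewer.camera_params("wrist"); d=np.load("w4.npz"); T=wT(P,d["p"],d["q"])
def off(c,r,sg):
    h=ray(P,T,c,r,78); v=h-T[:3,3]; v=np.array([v@D,v[2]]); v/=np.linalg.norm(v); return (h-C0)@D+sg*18/abs(v[1])
g=cv2.cvtColor(cv2.imread("pics/w4.png"),cv2.COLOR_BGR2GRAY).astype(int)
for c in (255,285,340,375):
    k=np.nonzero(g[185:262,c]>145)[0]+185; print(c,k.min(),k.max(),off(c,k.min(),-1),off(c,k.max()+1,1))
```

```text
255 195 242 54.44358316486906 57.864537256259496
285 195 241 54.442959722167494 58.56983820296877
340 195 241 54.44181701916398 58.57384220968799
375 195 241 54.44109002994691 58.576389544897395
```

Travel is about 56.5 mm, exactly half a turn. The front-edge reading runs 2 mm low, so I'll correct for that in the remaining strokes.

Run:
```python
from h import *
from station import viewer, env
s=56.3
for i in range(4):
    m=stroke(s,(113-s)/(4-i)); s=np.nanmean(m)+2.2
    if max(abs(m[0]-m[1]),abs(s-(56.3+14.2*(i+1))))>4: print("check"); break
p=env.read_state()["tool_pos"]; t=p-25*D; env.move_l([t[0],t[1],245],rate=120); st=env.read_state(); im=viewer.camera("wrist"); cv2.imwrite("pics/w5.png",im)
np.savez("w5.npz",p=st["tool_pos"],q=st["orientation"]); print(st["time_s"])
```

```text
pred 70.475 seen [67.6 68.2] z 175.98 F [-1.4  0.4  5.9] t 17.5
pred 84.41116304063671 seen [82.2 82.8] z 175.94 F [-1.5 -0.2  5.3] t 19.9
pred 98.83560135821207 seen [96.5 96.9] z 175.93 F [-1.9 -0.2  6. ] t 22.4
pred 113.0 seen [110.7 110.7] z 175.96 F [-1.4  0.4  6. ] t 24.8
25.9167
```

View pics/w5.png

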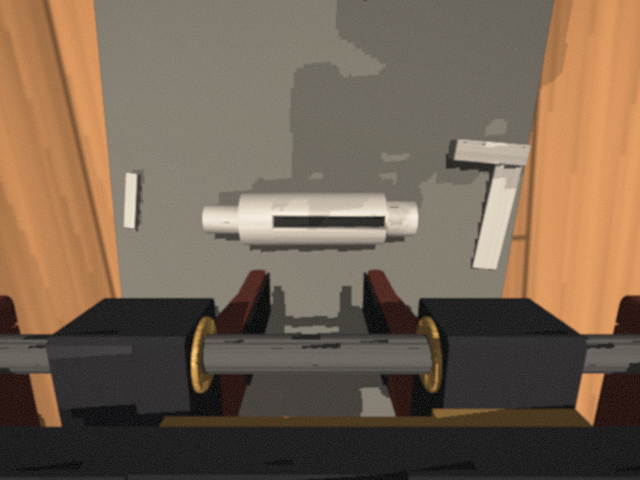

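The keyway is back on top at row 221, with the body at rows 193–246, square across the plate. A quick numeric check comes before hand-in.

Run:
```python
from h import *
from station import viewer
P=viewer.camera_params("wrist"); d=np.load("w5.npz"); T=wT(P,d["p"],d["q"])
g=cv2.cvtColor(cv2.imread("pics/w5.png"),cv2.COLOR_BGR2GRAY).astype(int)
def off(c,r,sg):
    h=ray(P,T,c,r,78); v=h-T[:3,3]; v=np.array([v@D,v[2]]); v/=np.linalg.norm(v); return (h-C0)@D+sg*18/abs(v[1])
for c in (290,330,370):
    k=np.nonzero(g[185:262,c]>145)[0]+185; a=(off(c,k.min(),-1)+off(c,k.max()+1,1))/2
    kk=np.nonzero(g[200:240,c]<90)[0]+200; b=(ray(P,T,c,kk.mean()+.5,95)-C0)@D
    print(c,k.min(),k.max(),kk.min(),kk.max(),"travel",a,"key tilt deg",np.degrees(np.arcsin((b-a)/17)))
```

```text
290 195 240 217 226 travel 113.76295454935965 key tilt deg 1.8887363029373707
330 195 240 217 226 travel 113.76708926200482 key tilt deg 1.8889666022633624
370 194 241 217 226 travel 113.7581552311426 key tilt deg 1.9332636684510112
```

```bash
python3 -c "
from station import env,workorder
env.hold(.5); print(workorder.sign_off(), env.read_state()['time_s'])"
```

```text
the job is handed in; nothing more can be done
the job is handed in; nothing more can be done
```

The job is handed in: the spindle rolled one full turn, about 114 mm towards the V-block, and lies square with its keyway about 2° off the top. The robot is clear of it, but the hand-in gave no pass or fail.

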